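Complete the pot of hardness specimens

TASK

The round grey pot on the hardness-testing bench holds a hexagonal cluster of short red-topped steel bars with two places still empty. Stand the two long red-topped steel bars upright in the two empty places, one in each, right down on the pot's floor, setting them down rather than dropping them. The yellow-topped bar and the brass bar belong to other batches and do not go in the pot.

Things in the scene. Friction and masses are not known exactly. Their poses are not given: they have to be found in the camera images.
- red1_center (a point): First long round steel bar, top 22 mm painted red, 24 mm diameter, 90 mm high (0.2 to 0.4 kg), standing upright on the bench. This point is its centre, half-way up; z runs up along the bar. Grip it about 20 mm above this point, so that the fingertips stay above the short bars and the rim when it stands in the pot.
- red2_center (a point): Second long round steel bar, top 22 mm painted red, 24 mm diameter, 90 mm high (0.2 to 0.4 kg), standing upright on the bench. This point is its centre, half-way up; z runs up along the bar. Like-sized yellow-topped and brass bars stand near; bars are at least 90 mm apart, centre to centre.
- gap_a (a point): Middle of one empty place, on the pot's floor; z up. A long bar standing here has its centre 45 mm above this point. Pot: round, grey, open, fixed to the bench, 100 mm inside diameter, wall 4 mm, rim 38 mm and floor 6 mm above the bench. Its 7 places form a hexagon: one in the middle, six around, 32 mm from centre to centre.
- gap_b (a point): Middle of the other empty place, on the pot's floor, straight across the pot's middle, 64 mm from the first; z up. Either long bar fits either place. The five other places hold loose short bars: steel, red tops, 24 mm diameter, 34 mm high, tops 40 mm above the bench.
There are look-alikes about, which are no part of the job. Leave any pink or turquoise look-alike of the part that bears red2_center alone.

How it is judged:
By the outcome, as a careful person would: the job done as asked, in the order asked, and still so for the second after the job is handed in, with the robot touching nothing.
It also fails if it takes over 58 s, if anything falls off the work surface, if the arm or the gripper's body presses on something with over 40 N, if the wrist force passes 120 N, or if a joint passes its speed limit or range.

ROBOT

A 6-joint arm with a two-finger parallel gripper is mounted at the origin on the work surface. World frame = base frame: x ahead of the robot, y to its left, z up, the work surface at z = 0. Lengths are in m, angles in rad, forces in N, time in s.
With the tool pointing down it reaches from about 0.3 to 1 m from the base axis. Payload 5.1 kg.
Tool frame: the origin (TCP) lies midway between the tips of the shut fingers; the grasp point (between the pads) lies 19 mm behind it; z points along the fingers, y is the line along which they close (so a half turn about z gives the same grasp; the last joint's range is limited). The gripper opens to 95 mm and grips with 3 to 60 N. Pads are 20 mm wide; open, the fingers measure 119 mm over their backs; the gripper's body (75 mm by 180 mm) begins 59 mm behind the grasp point.
Start: joints at [-1.406, 0.124, 1.65, -0, 1.367, -0.083], TCP at [0.159, -0.63, 0.185] pointing down, gripper open.
Joint ranges: [-2.61, 2.61], [-1.02, 2.33], [0.03, 2.71], [-1.35, 4.49], [0.32, 2.68], [-2.91, 2.91]. Speed limits (rad/s): [2.57, 2.57, 3.14, 3.14, 3.14, 3.14].

INTERFACE

Orientations are given as a rotation vector (axis times angle).
In Python, from workcell import env, vision, models gives the robot as it stands. The module is installed in compiled form; this text tells all that it offers.
- The arm moves only by the shell command python3 -m pendant 'ROWS' [FORCE]. ROWS is JSON, a list of rows, each a list of 3 entries, a list of its own where there are three numbers: the shift along the tool's x, y, z in m, then the turn about the tool's z in rad, then the gripper's target within -1 to 1 (shut at 1, half-way at 0, fully open at -1). A call has 1 to 8 rows; each row shifts and turns the commanded pose from where the row before left it, along the tool's axes as they then stand; what a row does not reach is not made up. A row lasts 1/10 s, in which the tool goes at most 50 mm and 8.59 degrees, less where a joint would pass 70% of its speed; a pose out of reach is approached as far as the arm can. A call is refused whole if a number of a shift passes 0.05 or a number of a turn 0.15, either way. A call with a gripper value outside its range is refused whole. The fingers move at their own pace and stop on an object; FORCE is the grip in N (left out, the last holds). Time passes only in rows, so rows that do not move let the fingers close. It gives the time, the measured TCP pose, the force, the opening and the grip force at its end, in the units of the state.
- env.observe(): the state, without advancing time (a new reading comes with each control period).
- vision.read_camera(name): name is "scene" or "side" or "wrist"; returns a dict with "image" (480x640x3 uint8, blue, green, red), "mtx" (3x3 intrinsics, pixels), "dist_coeffs" ([k1, k2, p1, p2, k3] as OpenCV has them; the pictures are not rectified), "cam_to_world" (4x4, takes a point from camera to world coordinates); the wrist camera has in their place "tool_from_camera" (4x4, takes a point from camera to tool coordinates, whose origin is the TCP and whose axes are the flange's). Camera axes: x right, y down, z forward; pixel columns grow to the right and rows downward; lengths in m; the calibration is good to about 2 mm. A picture is of the moment at which its call begins: read the wrist's pose just before it. There is no depth.
- env.finish_job(): hands the job in; it is judged then, once.
Trained networks look in a picture, given as the dict that the camera call returned (one of the last four; its "shot" number tells which), for a name from the list of things; names that differ only in an ending like _2 or _b are one class to them, and where a whole thing is asked for, a point or a joint stands for the part that bears it (a point fixed in the world has none). Each returns a list of dicts, best first, with "score" (0 to 1); they miss things now and then, are a little off and sometimes report something else, mostly with a low value. They report only what shows in the picture. A call takes as long as a camera call. They do not tell look-alikes from the thing itself.
- models.recognise(picture, query): "position" ([x, y, z] in m, in world coordinates, good to about 4 mm: the middle of the surface that is visible of it).
- models.outline_of(picture, query): "mask" (480x640 bool, what is visible of it).
- models.landmark_of(picture, query): "position" ([x, y, z] in m, in world coordinates, good to about 4 mm: a listed point, or the origin of a listed thing).
The state is a dict: "time_s": time; "joint_pos": joint angles; "joint_vel": joint speeds; "joint_efforts": joint torques, N m; "eef_pos": TCP position; "eef_rot": TCP orientation; "wrist_force": force on the tool from outside, world axes, zero at the start; "moment": the same for the moment, N m; "grip_width": finger opening in m; "grasp_force": force on a finger pad.
Only numpy, scipy, OpenCV 4.12 (cv2) and the standard library are available. Lean on these libraries where they do the work, as an engineer would, in place of code of your own. Each camera call takes 0.05 s, during which the arm holds its last target. There are 200 camera calls.

## Working session

There is one attempt and no reset: what is moved stays moved. The work goes in short steps, Python scripts to look and compute and a shell command to move; the robot and the scene stay as the last step left them, time stands still between calls to the robot, and variables do not carry over. Pictures are saved under pics/ and viewed, at most 10 in all, crops included, and the job is handed in when it is done.

```bash
mkdir -p pics
cat > h.py <<'E'
import numpy as np, cv2
from workcell import env, vision, models
from scipy.spatial.transform import Rotation as R
def pix(p,P,T=None):
    T=p["cam_to_world"] if T is None else T
    W=np.linalg.inv(np.array(T)); 
    return cv2.projectPoints(np.array(P,float).reshape(-1,3),cv2.Rodrigues(W[:3,:3])[0],W[:3,3],np.array(p["mtx"]),np.array(p["dist_coeffs"]))[0].reshape(-1,2)
def plane(p,uv,z,T=None):
    T=np.array(p["cam_to_world"] if T is None else T)
    n=cv2.undistortPoints(np.array(uv,float).reshape(-1,1,2),np.array(p["mtx"]),np.array(p["dist_coeffs"])).reshape(-1,2)
    d=np.c_[n,np.ones(len(n))]@T[:3,:3].T
    return T[:3,3]+d*((z-T[2,3])/d[:,2])[:,None]
def wristT(s,p):
    M=np.eye(4);M[:3,:3]=R.from_rotvec(s["eef_rot"]).as_matrix();M[:3,3]=s["eef_pos"]
    return M@np.array(p["tool_from_camera"])
E
python3 - <<'E'
from h import *
s=env.observe();print(s["time_s"],s["eef_pos"],s["eef_rot"],s["grip_width"])
for c in("scene","side"):
    p=vision.read_camera(c);cv2.imwrite(f"pics/{c}.png",p["image"])
    print(c,np.round(np.array(p["cam_to_world"])[:3,3],2))
    for q in("red1_center","gap_a"):
        for r in models.landmark_of(p,q): print(q,round(r["score"],2),np.round(r["position"],3),pix(p,r["position"]).round())
p=vision.read_camera("wrist");print(np.round(p["tool_from_camera"],3).tolist())
E
```

```text
0.0 [ 0.15927621 -0.62945773  0.18419841] [-3.11546046e+00 -3.87940474e-01  9.86234051e-05] 0.09507806946510243
scene [1.17 0.09 0.68]
red1_center 0.86 [ 0.613 -0.082  0.042] [[259. 294.]]
gap_a 0.78 [0.5   0.256 0.005] [[487. 289.]]
gap_a 0.6 [0.561 0.246 0.008] [[482. 315.]]
side [ 0.16 -0.52  0.49]
red1_center 0.69 [ 0.617 -0.078  0.049] [[393. 263.]]
gap_a 0.74 [0.503 0.256 0.006] [[250. 226.]]
gap_a 0.63 [0.563 0.243 0.004] [[276. 221.]]
[[-0.0, -0.964, -0.266, 0.074], [1.0, -0.001, 0.0, -0.001], [-0.001, -0.266, 0.964, -0.199], [0.0, 0.0, 0.0, 1.0]]
```

View pics/scene.png

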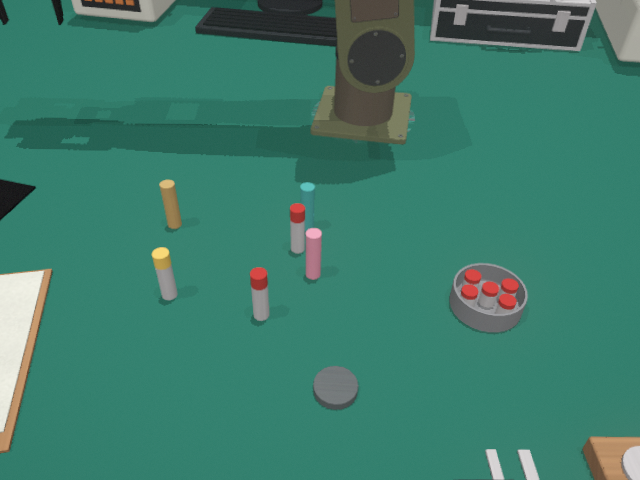

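View pics/side.png

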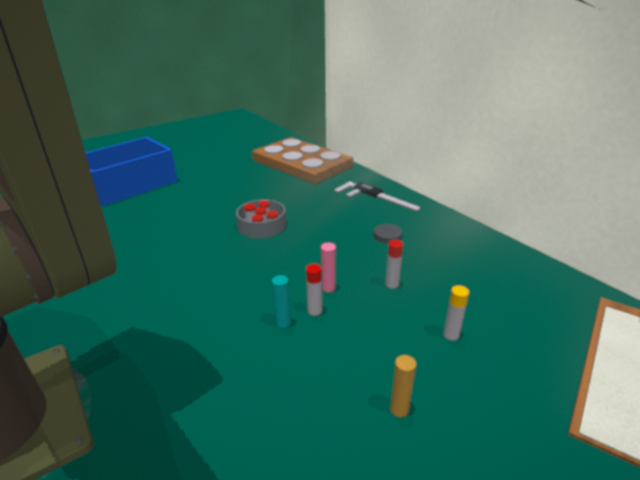

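Scene view: the long red-topped bars are at (260,294) and (298,229). They could be confused with the yellow-topped bar (165,274), brass (171,205), pink (313,254), turquoise (308,208) and the short reds in the pot (~488,290). The side view agrees, with the reds at (394,263) and (314,290). I choose the two red-topped steel bars and will check them in a crop.

Run:
```python
from h import *
tops={"scene":{"r1":(259,273),"r2":(298,209),"pink":(313.5,233),"turq":(308,187),"yel":(162,253),"brass":(169,184)},
"side":{"r1":(396,243),"r2":(314,268),"pink":(328,246),"turq":(280,280),"yel":(459.5,291),"brass":(405,361)}}
for c in tops:
    p=vision.read_camera(c)
    for k,v in tops[c].items(): print(c,k,plane(p,[v],.09)[0].round(3))
    if c=="scene":
        cv2.imwrite("pics/crop.png",cv2.resize(p["image"][170:340,130:350],None,fx=3.5,fy=3.5,interpolation=2))
    # red tops in pot
    im=p["image"].astype(int);m=((im[...,2]>120)&(im[...,1]<60)&(im[...,0]<60)).astype(np.uint8)
    n,l,st,ce=cv2.connectedComponentsWithStats(m)
    for i in range(1,n):
        if st[i,4]>25: print(ce[i].round(1),st[i,4],plane(p,[ce[i]],.04)[0].round(3))
```

```text
scene r1 [ 0.616 -0.078  0.09 ]
scene r2 [ 0.466 -0.053  0.09 ]
scene pink [ 0.518 -0.019  0.09 ]
scene turq [ 0.405 -0.048  0.09 ]
scene yel [ 0.603 -0.226  0.09 ]
scene brass [ 0.443 -0.276  0.09 ]
[297.1 216.7] 124 [ 0.426 -0.063  0.04 ]
[258.9 282.9] 148 [ 0.589 -0.088  0.04 ]
[470.6 280.2] 41 [0.522 0.224 0.04 ]
[508.  289.6] 51 [0.531 0.278 0.04 ]
[488.5 292.9] 43 [0.544 0.25  0.04 ]
[467.4 295.6] 43 [0.555 0.219 0.04 ]
[505.2 305.5] 53 [0.564 0.272 0.04 ]
side r1 [ 0.618 -0.079  0.09 ]
side r2 [ 0.464 -0.055  0.09 ]
side pink [ 0.519 -0.017  0.09 ]
side turq [ 0.405 -0.05   0.09 ]
side yel [ 0.602 -0.229  0.09 ]
side brass [ 0.444 -0.277  0.09 ]
[257.4 209.9] 238 [0.525 0.255 0.04 ]
[272.3 214.1] 58 [0.542 0.218 0.04 ]
[395.1 247.2] 180 [ 0.664 -0.034  0.04 ]
[313.5 273. ] 224 [ 0.493 -0.01   0.04 ]
```

View pics/crop.png

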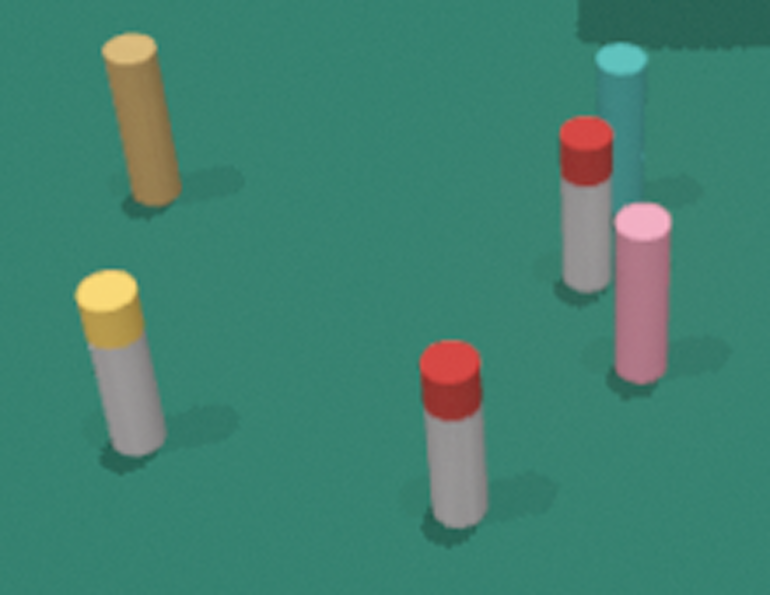

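The crop confirms it: two grey-bodied, red-topped bars at crop (450,430) and (586,205). Pink and turquoise stand beside the second. The current yaw suits both grasps, with the closing line clear of pink and turquoise.

```bash
python3 -m pendant '[[[0.036,-0.0263,0],0,-1],[[0.036,-0.0263,0],0,-1],[[0.036,-0.0263,0],0,-1],[[0.036,-0.0263,0],0,-1],[[0.036,-0.0263,0],0,-1],[[0.036,-0.0263,0],0,-1],[[0.036,-0.0263,0],0,-1],[[0.036,-0.0263,0],0,-1]]' 20; python3 -m pendant '[[[0.036,-0.0263,0],0,-1],[[0.036,-0.0263,0],0,-1],[[0.036,-0.0263,0],0,-1],[[0.036,-0.0263,0],0,-1],[[0.036,-0.0263,0],0,-1],[[0.036,-0.0263,0],0,-1],[[0.036,-0.0263,0],0,-1],[[0.036,-0.0263,0],0,-1]]'
```

```text
time_s: 1.25
eef_pos: [0.3879, -0.354, 0.1858]
eef_rot: [3.117, 0.388, 0.001]
wrist_force: [0.4, 0.2, -0.8]
grip_width: 0.0951
grasp_force: 0.0
time_s: 2.05
eef_pos: [0.6156, -0.0793, 0.1857]
eef_rot: [3.117, 0.389, 0.001]
wrist_force: [0.4, -0.4, -1.1]
grip_width: 0.0949
grasp_force: 0.0
```

```bash
cat >> h.py <<'E'
def redtops(p,T,z,amin=60):
    hsv=cv2.cvtColor(p["image"],cv2.COLOR_BGR2HSV);h,s,v=cv2.split(hsv)
    m=(((h<8)|(h>172))&(s>150)&(v>190)).astype(np.uint8)
    n,l,st,ce=cv2.connectedComponentsWithStats(m)
    for i in range(1,n):
        if st[i,4]>amin: print(ce[i].round(1),st[i].tolist(),plane(p,[ce[i]],z,T)[0].round(4))
E
python3 - <<'E'
from h import *
s=env.observe();p=vision.read_camera("wrist");T=wristT(s,p);print(s["eef_pos"])
cv2.imwrite("pics/w1.png",p["image"]);redtops(p,T,.09)
print(pix(p,[[.617,-.0785,.09],[.465,-.054,.09]],T))
E
```

```text
[ 0.61564522 -0.0792809   0.18572114]
[ 15.1 210.5] [4, 201, 23, 19, 346] [0.5675 0.1843 0.09  ]
[ 10.7 241. ] [0, 231, 22, 20, 313] [0.5381 0.1877 0.09  ]
[[321.64518382 228.61163835]
 [260.06169821 367.21209452]]
```

View pics/w1.png

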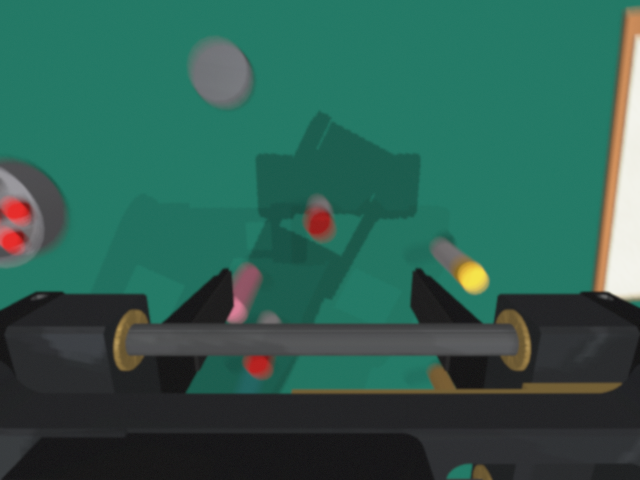

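The wrist view shows r1 at (320,224) and r2 at (259,366), within a few pixels (about mm) of the estimates. I go down and grip.

```bash
python3 -m pendant '[[[0.0015,0,0.04],0,-1],[[0,0,0.04],0,-1],[[0,0,0.04],0,-1],[[0,0,0.02],0,-1],[[0,0,0],0,1],[[0,0,0],0,1],[[0,0,0],0,1],[[0,0,0],0,1]]' 30; python3 -m pendant '[[[0,0,0],0,1],[[0,0,0],0,1],[[0,0,0],0,1]]'
```

```text
time_s: 2.9
eef_pos: [0.6178, -0.081, 0.048]
eef_rot: [3.116, 0.388, 0.006]
wrist_force: [0.4, -0.3, -0.1]
grip_width: 0.0686
grasp_force: 0.0
time_s: 3.2
eef_pos: [0.6163, -0.0806, 0.0459]
eef_rot: [3.117, 0.388, 0.001]
wrist_force: [-0.3, 0.4, -0.2]
grip_width: 0.0444
grasp_force: 0.0
```

```bash
python3 -m pendant '[[[0,0,0],0,1],[[0,0,0],0,1],[[0,0,0],0,1],[[0,0,0],0,1],[[0,0,0],0,1]]' 30; python3 -m pendant '[[[0,0,-0.02],0,1],[[0,0,-0.04],0,1],[[0,0,-0.04],0,1],[[0,0,-0.03],0,1],[[0,0,0],0,1]]'
```

```text
time_s: 3.7
eef_pos: [0.616, -0.0805, 0.0454]
eef_rot: [-3.117, -0.388, 0.0]
wrist_force: [0.3, 1.0, 0.9]
grip_width: 0.0229
grasp_force: 30.0
time_s: 4.2
eef_pos: [0.6192, -0.0812, 0.1813]
eef_rot: [3.114, 0.388, 0.015]
wrist_force: [1.2, 0.3, -1.0]
grip_width: 0.0232
grasp_force: 30.0
```

```bash
python3 -m pendant '[[[0,-0.04,0],0,1],[[0,-0.04,0],0,1],[[0,-0.04,0],0,1],[[0,-0.04,0],0,1],[[0,-0.04,0],0,1],[[0,-0.04,0],0,1],[[0,0,0],0,1],[[0,0,0],0,1]]'
python3 - <<'E'
from h import *
s=env.observe();p=vision.read_camera("wrist");T=wristT(s,p);print(s["eef_pos"])
cv2.imwrite("pics/w2.png",p["image"]);redtops(p,T,.04)
for r in models.landmark_of(p,"gap_a"): print(round(r["score"],2),np.round(r["position"],4),pix(p,r["position"],T).round())
print(T.round(3).tolist())
E
```

```text
time_s: 5.0
eef_pos: [0.5558, 0.1525, 0.173]
eef_rot: [3.116, 0.391, -0.006]
wrist_force: [-0.7, 0.0, -1.9]
grip_width: 0.0231
grasp_force: 30.0
[0.55576145 0.15251485 0.17297794]
[198.  193.3] [186, 182, 25, 24, 471] [0.5523 0.2752 0.04  ]
[242.8 215.4] [239, 206, 8, 20, 110] [0.5415 0.2292 0.04  ]
[217.8 219.1] [206, 208, 24, 23, 430] [0.5317 0.2523 0.04  ]
[187.2 224.1] [176, 213, 24, 23, 423] [0.5194 0.2809 0.04  ]
[239.2 245.5] [228, 235, 23, 22, 402] [0.5102 0.227  0.04  ]
[507.9 375.8] [496, 366, 25, 21, 404] [ 0.4335 -0.0953  0.04  ]
0.89 [0.5617 0.2467 0.0058] [[237. 187.]]
0.88 [0.5002 0.2613 0.0054] [[214. 237.]]
[[0.247, -0.933, -0.261, 0.628], [-0.969, -0.237, -0.068, 0.172], [0.001, 0.27, -0.963, 0.372], [0.0, 0.0, 0.0, 1.0]]
```

View pics/w2.png

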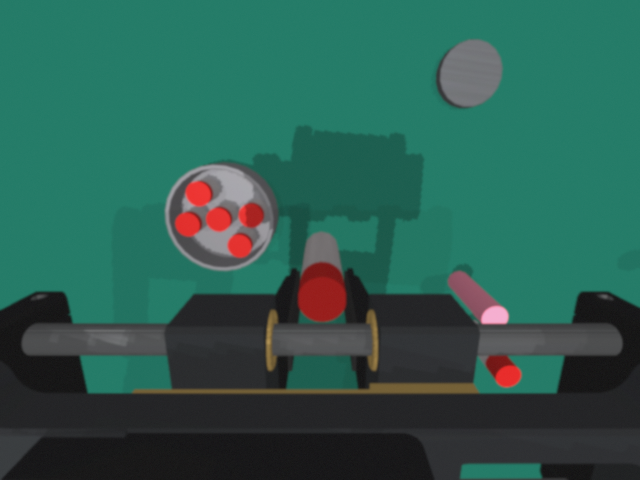

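The wrist view shows the pot at (220,217) with five red tops. The empty places are at about (237,187) and (214,237), matching the hexagon geometry, so A is (0.5625,0.246) and B is (0.5005,0.260). I move above A, stop just over the tops and check.

```bash
python3 -m pendant '[[[0.01,-0.03,0],0,1],[[0.01,-0.03,0],0,1],[[0.008,-0.029,0],0,1],[[0,0,0.04],0,1],[[0,0,0.03],0,1],[[0,0,0.008],0,1],[[0,0,0],0,1],[[0,0,0],0,1]]'
python3 - <<'E'
from h import *
s=env.observe();print(s["eef_pos"])
a=[]
for c in("scene","side"):
    p=vision.read_camera(c)
    for r in models.landmark_of(p,"red1_center"): print(c,round(r["score"],2),np.round(r["position"],4))
    u,v=pix(p,[.5315,.253,.05])[0].astype(int);u0,v0=u-40,v-60
    a.append(cv2.resize(p["image"][v0:v0+100,u0:u0+80],None,fx=5,fy=5,interpolation=2))
p=vision.read_camera("wrist");T=wristT(s,p)
im=p["image"].copy()
cv2.imwrite("pics/a.png",np.hstack(a))
redtops(p,T,s["eef_pos"][2]+.0445)
E
```

```text
time_s: 5.9
eef_pos: [0.5638, 0.2448, 0.0989]
eef_rot: [-3.117, -0.386, -0.003]
wrist_force: [-0.1, 0.3, -1.2]
grip_width: 0.0232
grasp_force: 30.0
[0.56382602 0.24482166 0.09893955]
scene 0.62 [0.5606 0.2448 0.094 ]
side 0.85 [0.5639 0.2466 0.1019]
[344.4 264.8] [341, 260, 9, 13, 81] [0.5842 0.2393 0.1434]
[265.3 281.7] [252, 270, 28, 23, 538] [0.5665 0.2741 0.1434]
```

View pics/a.png

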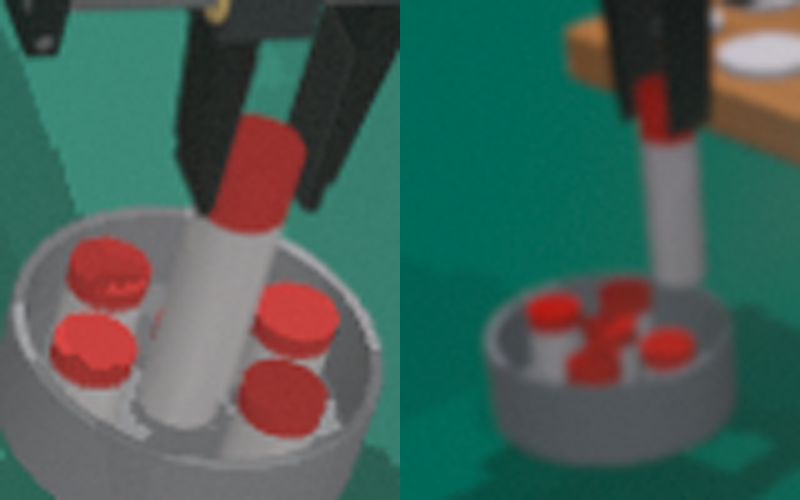

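The scene crop shows the bar over the gap between its four neighbours, with its bottom at (180,405) and top at (270,130). I check for tilt by projecting its axis.

Run:
```python
from h import *
s=env.observe();x,y,z=s["eef_pos"];print(z)
M=R.from_rotvec(s["eef_rot"]).as_matrix();b=np.array([x,y,z])+M[:,0]*.0015
for c in("scene","side"):
    p=vision.read_camera(c)
    u,v=pix(p,[.5315,.253,.05])[0].astype(int)
    print(c,((pix(p,[b+[0,0,.0445],b+[0,0,.0225],b-[0,0,.0455],[.5625,.246,.006]])-[u-40,v-60])*5).round())
```

```text
0.09927665778888964
scene [[259. 144.]
 [240. 204.]
 [187. 373.]
 [154. 476.]]
side [[263.  87.]
 [267. 136.]
 [278. 279.]
 [281. 374.]]
```

Run:
```python
from h import *
from scipy.optimize import minimize
s=env.observe();e=np.array(s["eef_pos"])
M=R.from_rotvec(s["eef_rot"]).as_matrix()
th=np.linspace(0,2*np.pi,40);C=np.c_[12e-3*np.cos(th),12e-3*np.sin(th),0*th]
def sil(p,b,t):
    A=R.from_rotvec(t).as_matrix()
    P=np.r_[C+[0,0,.045],C-[0,0,.045]]-[0,0,.02]   # pivot at grasp point
    m=np.zeros((480,640),np.uint8)
    cv2.fillConvexPoly(m,cv2.convexHull(pix(p,P@A.T+b).astype(np.float32)).round().astype(int),1);return m>0
out=[]
for c in("scene","side"):
    p=vision.read_camera(c);ms=models.outline_of(p,"red1_center")
    g=e+[0,0,.0195]
    best=[]
    for r in ms:
        m=r["mask"];ys,xs=np.nonzero(m);print(c,round(r["score"],2),m.sum(),xs.mean().round(),ys.mean().round(),ys.min(),ys.max())
    u,v=pix(p,e)[0]
    r=min(ms,key=lambda r:np.hypot(*(np.argwhere(r["mask"]).mean(0)-[v,u])));m=r["mask"]
    print("pred rows",[f(np.nonzero(sil(p,g,[0,0,0]))[0]) for f in(np.min,np.max)])
    for ax in(0,1):
        print(ax,[(d,round((m&sil(p,g,M[:,ax]*np.radians(d))).sum()/(m|sil(p,g,M[:,ax]*np.radians(d))).sum(),2)) for d in(-9,-6,-3,0,3,6,9)])
```

```text
scene 0.84 963 496.0 274.0 245 301
pred rows [np.int64(244), np.int64(302)]
0 [(-9, np.float64(0.63)), (-6, np.float64(0.68)), (-3, np.float64(0.74)), (0, np.float64(0.81)), (3, np.float64(0.82)), (6, np.float64(0.74)), (9, np.float64(0.66))]
1 [(-9, np.float64(0.71)), (-6, np.float64(0.76)), (-3, np.float64(0.8)), (0, np.float64(0.81)), (3, np.float64(0.81)), (6, np.float64(0.78)), (9, np.float64(0.73))]
side 0.57 361 272.0 184.0 162 202
pred rows [np.int64(161), np.int64(204)]
0 [(-9, np.float64(0.63)), (-6, np.float64(0.65)), (-3, np.float64(0.68)), (0, np.float64(0.7)), (3, np.float64(0.69)), (6, np.float64(0.61)), (9, np.float64(0.58))]
1 [(-9, np.float64(0.56)), (-6, np.float64(0.59)), (-3, np.float64(0.68)), (0, np.float64(0.7)), (3, np.float64(0.7)), (6, np.float64(0.66)), (9, np.float64(0.64))]
```

The bar is upright (best fit at 0–2° tilt) and on target. I lower it.

```bash
python3 -m pendant '[[[0,0,0.015],0,1],[[0,0,0.015],0,1],[[0,0,0.01],0,1],[[0,0,0],0,1],[[0,0,0],0,1]]'
```

```text
time_s: 6.95
eef_pos: [0.562, 0.2451, 0.0565]
eef_rot: [3.117, 0.388, -0.002]
wrist_force: [0.0, 0.4, -1.4]
grip_width: 0.0229
grasp_force: 30.0
```

```bash
python3 -m pendant '[[[0,0,0.002],0,1],[[0,0,0.001],0,1],[[0,0,0.001],0,1],[[0,0,0.001],0,1],[[0,0,0],0,1],[[0,0,0],0,1]]'
```

```text
time_s: 7.55
eef_pos: [0.5625, 0.2453, 0.0525]
eef_rot: [-3.118, -0.388, -0.0]
wrist_force: [0.3, 0.4, -2.5]
grip_width: 0.0232
grasp_force: 30.0
```

```bash
python3 -m pendant '[[[0,0,0.001],0,1],[[0,0,0],0,1],[[0,0,0],0,1]]';python3 -m pendant '[[[0,0,0.001],0,1],[[0,0,0],0,1],[[0,0,0],0,1]]'
```

```text
time_s: 7.85
eef_pos: [0.5625, 0.2453, 0.0515]
eef_rot: [-3.118, -0.388, -0.0]
wrist_force: [0.5, 0.3, -3.1]
grip_width: 0.0232
grasp_force: 30.0
time_s: 8.15
eef_pos: [0.563, 0.2455, 0.0513]
eef_rot: [-3.117, -0.388, -0.002]
wrist_force: [0.1, 0.0, 2.5]
grip_width: 0.0234
grasp_force: 30.0
```

Contact on the floor. I release and rise.

```bash
python3 -m pendant '[[[0,0,0],0,-0.3],[[0,0,0],0,-0.3],[[0,0,0],0,-0.3],[[0,0,0],0,-0.3],[[0,0,0],0,-0.3]]'; python3 -m pendant '[[[0,0,-0.015],0,-0.3],[[0,0,-0.035],0,-0.3],[[0,0,-0.045],0,-0.3],[[0,0,-0.035],0,-0.3],[[0,0,0],0,-0.3]]'
```

```text
time_s: 8.65
eef_pos: [0.5624, 0.2452, 0.0503]
eef_rot: [3.117, 0.388, -0.0]
wrist_force: [0.2, 0.6, -0.1]
grip_width: 0.0577
grasp_force: 0.0
time_s: 9.15
eef_pos: [0.5665, 0.2467, 0.1897]
eef_rot: [-3.115, -0.388, -0.021]
wrist_force: [0.3, -0.3, 1.0]
grip_width: 0.0618
grasp_force: 0.0
```

```bash
python3 -m pendant '[[[-0.021,0.0333,0],0,-0.5],[[-0.021,0.0333,0],0,-0.5],[[-0.021,0.0333,0],0,-0.5],[[-0.021,0.0333,0],0,-0.5],[[-0.021,0.0333,0],0,-0.5],[[-0.021,0.0333,0],0,-0.5],[[-0.021,0.0333,0],0,-0.5],[[-0.021,0.0333,0],0,-0.5]]';  python3 -m pendant '[[[0,0,0],0,-0.5],[[0,0,0],0,-0.5]]'
python3 - <<'E'
from h import *
s=env.observe();p=vision.read_camera("wrist");T=wristT(s,p);print(s["eef_pos"])
cv2.imwrite("pics/w3.png",p["image"]);redtops(p,T,.09)
print(pix(p,[[.465,-.054,.09],[.5185,-.018,.09],[.405,-.049,.09]],T).round())
E
```

```text
time_s: 9.95
eef_pos: [0.4641, -0.0555, 0.1807]
eef_rot: [3.117, 0.389, 0.001]
wrist_force: [0.5, 0.5, 0.3]
grip_width: 0.0709
grasp_force: 0.0
time_s: 10.15
eef_pos: [0.4648, -0.0546, 0.1807]
eef_rot: [-3.118, -0.385, -0.001]
wrist_force: [-0.2, 0.4, -1.2]
grip_width: 0.0713
grasp_force: 0.0
[ 0.46481119 -0.05455153  0.18066632]
[45.4 64.1] [33, 50, 26, 29, 597] [0.5421 0.184  0.09  ]
[11.3 69.3] [0, 55, 25, 29, 576] [0.5321 0.2095 0.09  ]
[ 38.6 100.6] [26, 87, 26, 28, 535] [0.514  0.1883 0.09  ]
[[322. 231.]
 [295. 160.]
 [300. 292.]]
```

View pics/w3.png

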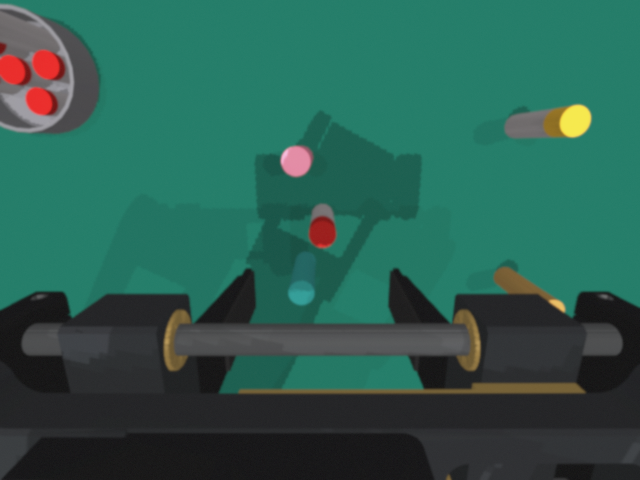

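The wrist view has the red bar at (322,232), exactly as predicted, and pink (295,160) and turquoise (300,292) are clear of the fingers. I go down and grip.

```bash
python3 -m pendant '[[[0,0,0.04],0,-0.5],[[0,0,0.04],0,-0.5],[[0,0,0.035],0,-0.5],[[0,0,0.02],0,-0.5],[[0,0,0],0,-0.5],[[0,0,0],0,1],[[0,0,0],0,1],[[0,0,0],0,1]]' 30; python3 -m pendant '[[[0,0,0],0,1],[[0,0,0],0,1],[[0,0,0],0,1],[[0,0,0],0,1],[[0,0,0],0,1],[[0,0,0],0,1]]'
```

```text
time_s: 11.0
eef_pos: [0.4666, -0.0542, 0.0474]
eef_rot: [3.116, 0.389, 0.005]
wrist_force: [-0.4, 0.0, -0.1]
grip_width: 0.0524
grasp_force: 0.0
time_s: 11.6
eef_pos: [0.4651, -0.0544, 0.0457]
eef_rot: [3.117, 0.388, 0.001]
wrist_force: [0.0, -1.1, 1.5]
grip_width: 0.0229
grasp_force: 30.0
```

```bash
python3 -m pendant '[[[0,0,-0.02],0,1],[[0,0,-0.04],0,1],[[0,0,-0.04],0,1],[[0,0,-0.03],0,1]]';python3 -m pendant '[[[0.0139,-0.037,0],0,1],[[0.0139,-0.037,0],0,1],[[0.0139,-0.037,0],0,1],[[0.0139,-0.037,0],0,1],[[0.0139,-0.037,0],0,1],[[0.0139,-0.037,0],0,1],[[0.0139,-0.037,0],0,1],[[0.0139,-0.037,0],0,1]]'; python3 -m pendant '[[[0,0,0.04],0,1],[[0,0,0.03],0,1],[[0,0,0.008],0,1],[[0,0,0],0,1],[[0,0,0],0,1]]'
python3 - <<'E'
from h import *
s=env.observe();print(s["eef_pos"])
a=[]
for c in("scene","side"):
    p=vision.read_camera(c)
    for r in models.landmark_of(p,"red1_center"): print(c,round(r["score"],2),np.round(r["position"],4))
    u,v=pix(p,[.5315,.253,.05])[0].astype(int);u0,v0=u-40,v-60
    a.append(cv2.resize(p["image"][v0:v0+100,u0:u0+80],None,fx=5,fy=5,interpolation=2))
cv2.imwrite("pics/b.png",np.hstack(a))
E
```

```text
time_s: 12.0
eef_pos: [0.4649, -0.0541, 0.177]
eef_rot: [3.118, 0.388, 0.001]
wrist_force: [0.4, -0.2, -3.5]
grip_width: 0.0228
grasp_force: 30.0
time_s: 12.8
eef_pos: [0.4992, 0.2615, 0.174]
eef_rot: [3.117, 0.389, -0.004]
wrist_force: [1.4, -1.1, -2.1]
grip_width: 0.023
grasp_force: 30.0
time_s: 13.3
eef_pos: [0.501, 0.2601, 0.0986]
eef_rot: [-3.117, -0.387, -0.002]
wrist_force: [-0.5, 0.0, -2.5]
grip_width: 0.0233
grasp_force: 30.0
[0.50097669 0.26011216 0.09864691]
scene 0.96 [0.5632 0.2432 0.0476]
side 0.66 [0.5627 0.2452 0.0533]
```

View pics/b.png

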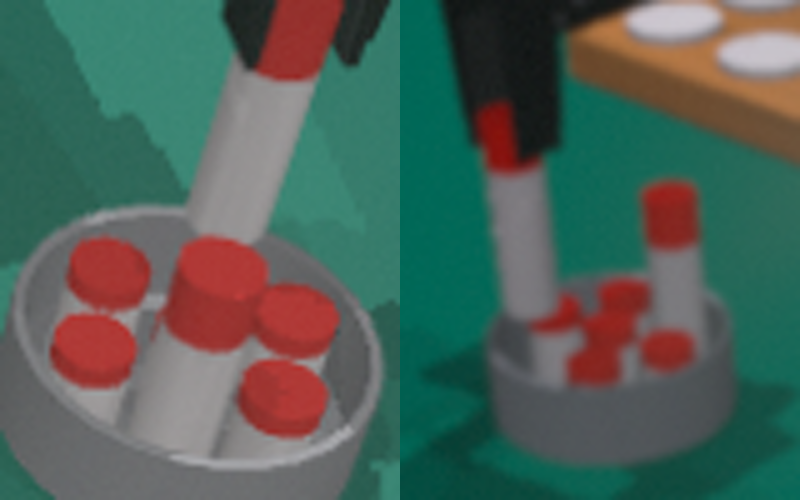

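The first bar stands upright in A. In the side view the second bar's bottom at (530,318) overlaps a short top at (555,312), so I check by projection before lowering.

Run:
```python
from h import *
s=env.observe();e=np.array(s["eef_pos"])
for c in("scene","side"):
    p=vision.read_camera(c);u,v=pix(p,[.5315,.253,.05])[0].astype(int)
    P=[e+[0,0,-.0455],e+[0,0,.0225]]+[[*q,.04] for q in[(.5523,.2752),(.5315,.252),(.5194,.2809),(.5102,.227),(.544,.223)]]+[[.5005,.26,.006]]
    off=400 if c=="side" else 0
    print(c,((pix(p,P)-[u-40,v-60])*5+[off,0]).round().tolist())
```

```text
scene [[228.0, 227.0], [281.0, 58.0], [280.0, 388.0], [194.0, 326.0], [292.0, 311.0], [107.0, 264.0], [95.0, 342.0], [193.0, 333.0]]
side [[534.0, 307.0], [517.0, 161.0], [623.0, 290.0], [608.0, 323.0], [553.0, 306.0], [592.0, 359.0], [665.0, 340.0], [544.0, 403.0]]
```

The projections match. The overlapped top belongs to the far neighbour, so the bar is over B. I lower it.

```bash
python3 -m pendant '[[[0,0,0.015],0,1],[[0,0,0.015],0,1],[[0,0,0.01],0,1],[[0,0,0.002],0,1],[[0,0,0.001],0,1],[[0,0,0],0,1],[[0,0,0],0,1]]';python3 -m pendant '[[[0,0,0.001],0,1],[[0,0,0],0,1],[[0,0,0],0,1]]'
```

```text
time_s: 14.3
eef_pos: [0.5007, 0.2603, 0.0551]
eef_rot: [-3.117, -0.388, -0.002]
wrist_force: [0.5, -0.3, -4.5]
grip_width: 0.0235
grasp_force: 30.0
time_s: 14.6
eef_pos: [0.5003, 0.2601, 0.0537]
eef_rot: [-3.117, -0.388, -0.001]
wrist_force: [-0.4, 0.6, -2.5]
grip_width: 0.0234
grasp_force: 30.0
```

```bash
for i in 1; do python3 -m pendant '[[[0,0,0.001],0,1],[[0,0,0],0,1],[[0,0,0],0,1]]'; python3 -m pendant '[[[0,0,0.001],0,1],[[0,0,0],0,1],[[0,0,0],0,1]]'; done
```

```text
time_s: 14.9
eef_pos: [0.5001, 0.26, 0.0524]
eef_rot: [3.117, 0.388, -0.0]
wrist_force: [0.5, 0.6, -2.0]
grip_width: 0.0233
grasp_force: 30.0
time_s: 15.2
eef_pos: [0.5005, 0.2601, 0.0518]
eef_rot: [-3.117, -0.388, -0.001]
wrist_force: [0.0, -0.5, -0.7]
grip_width: 0.0234
grasp_force: 30.0
```

```bash
python3 -m pendant '[[[0,0,0.001],0,1],[[0,0,0],0,1],[[0,0,0],0,1]]'
```

```text
time_s: 15.5
eef_pos: [0.5011, 0.2603, 0.0518]
eef_rot: [-3.117, -0.388, -0.003]
wrist_force: [-0.1, -0.8, 5.2]
grip_width: 0.0231
grasp_force: 30.0
```

Contact with the floor. I release, rise and move aside, then check.

```bash
python3 -m pendant '[[[0,0,0],0,-0.3],[[0,0,0],0,-0.3],[[0,0,0],0,-0.3],[[0,0,0],0,-0.3],[[0,0,0],0,-0.3]]'; python3 -m pendant '[[[0,0,-0.015],0,-0.3],[[0,0,-0.035],0,-0.3],[[0,0,-0.045],0,-0.3],[[0,0,-0.045],0,-0.3],[[-0.03,0,0],0,-0.3],[[-0.03,0,0],0,-0.3],[[0,0,0],0,-0.3],[[0,0,0],0,-0.3]]'
python3 - <<'E'
from h import *
a=[]
for c in("scene","side"):
    p=vision.read_camera(c)
    for r in models.landmark_of(p,"red1_center"): print(c,round(r["score"],2),np.round(r["position"],4))
    u,v=pix(p,[.5315,.253,.05])[0].astype(int);u0,v0=u-40,v-60
    a.append(cv2.resize(p["image"][v0:v0+100,u0:u0+80],None,fx=5,fy=5,interpolation=2))
cv2.imwrite("pics/c.png",np.hstack(a))
E
```

```text
time_s: 16.0
eef_pos: [0.5, 0.26, 0.0501]
eef_rot: [3.117, 0.388, -0.001]
wrist_force: [-0.3, 0.4, -0.2]
grip_width: 0.0573
grasp_force: 0.0
time_s: 16.8
eef_pos: [0.4421, 0.2455, 0.1917]
eef_rot: [-3.117, -0.389, -0.003]
wrist_force: [-0.3, 0.4, -1.0]
grip_width: 0.0614
grasp_force: 0.0
scene 0.89 [0.563  0.2455 0.0479]
side 0.86 [0.5613 0.2454 0.0521]
side 0.58 [0.4995 0.2523 0.006 ]
```

View pics/c.png

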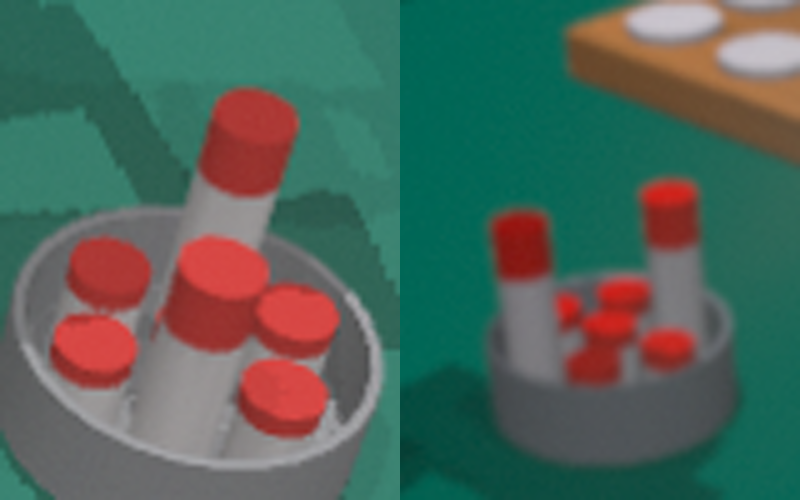

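Both long bars stand upright in their places (scene crop tops at (255,115) and (222,265)), all five short bars are undisturbed, and the gripper is clear.

```bash
python3 -c "
from workcell import env
print(env.finish_job())"
```

```text
the job is handed in; nothing more can be done
None
```

Both long red-topped bars stand upright on the pot's floor, one in each empty place, and I handed the job in at about 17 s on the robot's clock (the hand-in call gave no verdict).

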